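# Run the round-nosed tool round the hole of the lazy susan to seat its trim ring

### The job

The steel trim ring round the hole of the lazy susan has worked loose and its sections stand proud. Take the round-nosed tool from its wooden stand and run its nose once right round the ring, pressing gently and without lifting off on the way, so that every section goes fully home, flush with its collar. Then stand the tool back in its stand, and leave the other tableware where it is.

Things in the scene. Friction and masses are not known exactly. Their poses are not given: they have to be found in the camera images.
- susan: Lazy susan of dark wood, fixed to the table, locked against turning. Origin on the table under its centre, z up. Board 280 mm across, its flat top 42 mm above the table. The 70 mm hole in the middle, about 16 mm deep, is edged by a steel trim ring 14 mm wide (middle line at radius 42 mm) of ten sections in a steel collar 110 mm across. Keep fingers off it.
- ring_center (a point): Centre of the ring, level with the board (42 mm above the table). The collar's top, flush with the sections when home, is 0 to 4 mm above the board at its centre and 1 to 3.7 degrees out of level: follow it by touch. Each section has a ramp rising counterclockwise (from above), 3 mm over 9 mm, then an 18 mm flat: run counterclockwise, the nose rides the ramps; clockwise it strikes steps.
- tool: Loose tool, 120 g, standing nose down in the stand. Origin at the lowest point of the nose, z up along the handle. Steel nose: a ball of 18 mm diameter on a 17 mm shank; square steel flange 34 mm wide from 30 to 36 mm above the origin; square wooden handle 24 by 24 mm, sides along its x and y, from 36 to 98 mm. 
- nose (a point): Lowest point of the tool's ball nose (the origin of the tool). From the first section going home until the last, it must stay on the ring: no more than 12.5 mm above the board, within 56 mm of the ring's centre. More than 20 N on the lazy susan is too rough. Friction about 0.6.
- stand: Fixed wooden block 70 by 70 by 40 mm, sides along its x and y, with an upright through hole of 25 mm diameter in its middle for the tool, whose flange rests on its top with the nose 10 mm above the table. Origin on the table under its centre.
- bowl: Bystander: white ceramic gravy bowl, 110 mm across, 55 mm high; origin under its centre.
- tumbler_a: Bystander: steel tumbler, 71 mm across, 90 mm high, standing on the lazy susan's board about 107 mm from its centre; origin under its centre.
- tumbler_b: Bystander: the other steel tumbler, same size, on the table; origin under its centre.
- spice_jar: Bystander: glass jar, 44 mm across, 65 mm high, standing on the lazy susan's board about 107 mm from its centre; origin under its centre.
- sec0 (a joint): Section 0 of the ring on its own stiff straight slide: 0 = its flat top 3 mm above the collar, ramp foot flush; 0.003 = home, flat flush, on a rigid stop. Starts at 0 to 0.0008, goes down under about 5 N and stays where pushed. Spans 0 to 36 degrees, counterclockwise from above, from the lazy susan's x axis; the first 12 are its ramp.
- sec1 (a joint): Section 1 of the ring on its own stiff straight slide: 0 = its flat top 3 mm above the collar, ramp foot flush; 0.003 = home, flat flush, on a rigid stop. Starts at 0 to 0.0008, goes down under about 5 N and stays where pushed. Spans 36 to 72 degrees, counterclockwise from above, from the lazy susan's x axis; the first 12 are its ramp.
- sec2 (a joint): Section 2 of the ring on its own stiff straight slide: 0 = its flat top 3 mm above the collar, ramp foot flush; 0.003 = home, flat flush, on a rigid stop. Starts at 0 to 0.0008, goes down under about 5 N and stays where pushed. Spans 72 to 108 degrees, counterclockwise from above, from the lazy susan's x axis; the first 12 are its ramp.
- sec3 (a joint): Section 3 of the ring on its own stiff straight slide: 0 = its flat top 3 mm above the collar, ramp foot flush; 0.003 = home, flat flush, on a rigid stop. Starts at 0 to 0.0008, goes down under about 5 N and stays where pushed. Spans 108 to 144 degrees, counterclockwise from above, from the lazy susan's x axis; the first 12 are its ramp.
- sec4 (a joint): Section 4 of the ring on its own stiff straight slide: 0 = its flat top 3 mm above the collar, ramp foot flush; 0.003 = home, flat flush, on a rigid stop. Starts at 0 to 0.0008, goes down under about 5 N and stays where pushed. Spans 144 to 180 degrees, counterclockwise from above, from the lazy susan's x axis; the first 12 are its ramp.
- sec5 (a joint): Section 5 of the ring on its own stiff straight slide: 0 = its flat top 3 mm above the collar, ramp foot flush; 0.003 = home, flat flush, on a rigid stop. Starts at 0 to 0.0008, goes down under about 5 N and stays where pushed. Spans 180 to 216 degrees, counterclockwise from above, from the lazy susan's x axis; the first 12 are its ramp.
- sec6 (a joint): Section 6 of the ring on its own stiff straight slide: 0 = its flat top 3 mm above the collar, ramp foot flush; 0.003 = home, flat flush, on a rigid stop. Starts at 0 to 0.0008, goes down under about 5 N and stays where pushed. Spans 216 to 252 degrees, counterclockwise from above, from the lazy susan's x axis; the first 12 are its ramp.
- sec7 (a joint): Section 7 of the ring on its own stiff straight slide: 0 = its flat top 3 mm above the collar, ramp foot flush; 0.003 = home, flat flush, on a rigid stop. Starts at 0 to 0.0008, goes down under about 5 N and stays where pushed. Spans 252 to 288 degrees, counterclockwise from above, from the lazy susan's x axis; the first 12 are its ramp.
- sec8 (a joint): Section 8 of the ring on its own stiff straight slide: 0 = its flat top 3 mm above the collar, ramp foot flush; 0.003 = home, flat flush, on a rigid stop. Starts at 0 to 0.0008, goes down under about 5 N and stays where pushed. Spans 288 to 324 degrees, counterclockwise from above, from the lazy susan's x axis; the first 12 are its ramp.
- sec9 (a joint): Section 9 of the ring on its own stiff straight slide: 0 = its flat top 3 mm above the collar, ramp foot flush; 0.003 = home, flat flush, on a rigid stop. Starts at 0 to 0.0008, goes down under about 5 N and stays where pushed. Spans 324 to 360 degrees, counterclockwise from above, from the lazy susan's x axis; the first 12 are its ramp.
There are look-alikes about, which are no part of the job. What is shaped like the tool but turquoise or yellow is not meant. Several things have the shape of the stand; the one meant has the colours described above.

How it is judged:
By the outcome, as a careful person would: the job done as asked, in the order asked, and still so for the second after the job is handed in, with the robot touching nothing.
It also fails if it takes over 72 s, if anything falls off the work surface, if the arm or the gripper's body presses on something with over 40 N, if the wrist force passes 120 N, or if a joint passes its speed limit or range.

### The arm

A 7-joint arm with a two-finger parallel gripper is mounted at the origin on the work surface. World frame = base frame: x ahead of the robot, y to its left, z up, the work surface at z = 0. Lengths are in m, angles in rad, forces in N, time in s.
With the tool pointing down it reaches from about 0.4 to 0.85 m from the base axis. Payload 10.4 kg.
Tool frame: the origin (TCP) lies at the very end of the fingers, on their centre line; the grasp point (between the pads) lies r.tcp_to_grasp behind it (r.tcp_to_grasp is the distance from the TCP to the grasp point, in m); z points along the fingers, y is the line along which they close (so a half turn about z gives the same grasp; the last joint's range is limited). The gripper opens to 87 mm and grips with 3 to 60 N. Pads are 19 mm wide; open, the fingers measure 117 mm over their backs; the gripper's body (75 mm by 190 mm) begins 51 mm behind the grasp point.
Start: joints at [-1.316, 0.332, -0.065, 1.46, 0.022, 1.35, -0.088], TCP at [0.171, 0.601, 0.223] pointing down, gripper open.
Joint ranges: [-2.6, 2.6], [-0.5, 2.12], [-1.47, 1.34], [0.16, 2.42], [-1.27, 4.41], [0.06, 2.06], [-2.6, 2.6]. Speed limits (rad/s): [2.22, 2.22, 2.79, 2.79, 3.14, 3.14, 3.14].

### API

Orientations are given as a unit quaternion [x, y, z, w].
In Python, from bench import monitor, cams, ticket, r gives the robot as it stands.
- The arm moves only by the shell command python3 -m crank 'ROWS' [OPENING] [FORCE]. ROWS is a JSON object whose one key "steps" holds a list of rows, each a list of 2 entries, a list of its own where there are three numbers: the shift along the world's x, y, z in units of 25 mm (1.0 is 25 mm), then the turn, a rotation vector about the world's x, y, z in units of 5 degrees (1.0 is 5 degrees). In form: {"steps": [[[x, y, z], [ax, ay, az]], ...]}. A call has 1 to 10 rows; each row shifts and turns the commanded pose from where the row before left it; what a row does not reach is not made up. A row lasts 1/12 s, in which the tool goes at most 41.7 mm and 7.16 degrees, less where a joint would pass 70% of its speed; a pose out of reach is approached as far as the arm can. A call is refused whole if a number of a shift passes 1 or a number of a turn 1, either way. A call with a gripper value outside its range is refused whole. OPENING is the finger opening in mm, from 0 to 87, set as the call begins (- or left out, the last holds). The fingers move at their own pace and stop on an object; FORCE is the grip in N (left out, the last holds). Time passes only in rows, so rows that do not move let the fingers close. It gives the time, the measured TCP pose, the force, the opening and the grip force at its end, in the units of the state.
- monitor.read_state(): the state, without advancing time (a new reading comes with each control period).
- cams.camera(name): name is "scene" or "top"; returns a dict with "pixels" (420x560x3 uint8, blue, green, red), "z_map" (420x560 float32, m along the optical axis (not along the pixel's ray), 0 where there is no reading), "vfov" (degrees; the focal length in pixels is half the picture's height over the tangent of half this angle, whatever the lens; pixels are square), "cx", "cy" (the principal point, pixels), "T" (4x4, takes a point from camera to world coordinates). Camera axes: x right, y up, looking along -z (the intrinsics and any distortion apply to the point x, -y, -z); pixel columns grow to the right and rows downward; lengths in m; the calibration is good to about 2 mm. A picture is of the moment at which its call begins.
- ticket.close_job(): hands the job in; it is judged then, once.
The state is a dict: "time": time; "joint_positions": joint angles; "joint_vel": joint speeds; "joint_torque": joint torques, N m; "ee_pos": TCP position; "eef_rot": TCP orientation; "ft_force": force on the tool from outside, world axes, zero at the start; "torque": the same for the moment, N m; "width": finger opening in m; "grip_force": force on a finger pad.
Only numpy, scipy, OpenCV 4.12 (cv2) and the standard library are available. Lean on these libraries where they do the work, as an engineer would, in place of code of your own. Each camera call takes 0.05 s, during which the arm holds its last target. There are 200 camera calls.

## Working session

There is one attempt and no reset: what is moved stays moved. The work goes in short steps, Python scripts to look and compute and a shell command to move; the robot and the scene stay as the last step left them, time stands still between calls to the robot, and variables do not carry over. Pictures are saved under pics/ and viewed, at most 10 in all, crops included, and the job is handed in when it is done.

```bash
ls; mkdir -p pics
cat > h.py <<'E'
import numpy as np,cv2
from bench import monitor,cams,ticket,r
def f(c): return c["pixels"].shape[0]/2/np.tan(np.radians(c["vfov"])/2)
def pts(c):
    z=c["z_map"];h,w=z.shape;v,u=np.mgrid[:h,:w];F=f(c)
    P=np.stack([(u-c["cx"])/F*z,-(v-c["cy"])/F*z,-z],-1)
    return P@c["T"][:3,:3].T+c["T"][:3,3]
def ray(c,u,v,zp):
    d=c["T"][:3,:3]@np.array([(u-c["cx"])/f(c),-(v-c["cy"])/f(c),-1.]);o=c["T"][:3,3]
    return o+d*(zp-o[2])/d[2]
E
python3 - <<'E'
from h import *
for n in("scene","top"):
    c=cams.camera(n);cv2.imwrite(f"pics/{n}0.png",c["pixels"]);print(n,c["vfov"],c["cx"],c["cy"],c["T"].round(3).tolist(),[k for k in c])
print(monitor.read_state(),r.tcp_to_grasp)
E
```

```text
pics
scene 43.38181657066761 277.97529352251576 215.63241572597602 [[-0.792, -0.335, 0.511, 1.093], [0.611, -0.408, 0.679, 0.769], [-0.019, 0.85, 0.527, 0.655], [0.0, 0.0, 0.0, 1.0]] ['pixels', 'z_map', 'vfov', 'cx', 'cy', 'T']
top 46.69247006606855 279.3608396349691 211.77602977218052 [[0.015, 0.996, -0.085, 0.425], [-1.0, 0.012, -0.026, -0.025], [-0.025, 0.085, 0.996, 1.086], [0.0, 0.0, 0.0, 1.0]] ['pixels', 'z_map', 'vfov', 'cx', 'cy', 'T']
{'time': 0.1, 'joint_positions': array([-1.31557643,  0.33281656, -0.06469593,  1.46086884,  0.02156814,
        1.34990892, -0.08849216]), 'joint_vel': array([-5.99261064e-05, -1.78146986e-03, -3.75650228e-04, -1.90900470e-03,
        6.58144251e-04,  1.33804661e-03, -7.84552833e-04]), 'joint_torque': array([ 7.14863927e-04, -6.24539852e+01,  2.42452155e-02, -3.90720785e+01,
       -6.14084001e-02,  3.63807112e-02,  3.81424752e-05]), 'ee_pos': array([0.17131037, 0.60069244, 0.22182307]), 'eef_rot': array([ 1.38455474e-01,  9.90368444e-01, -6.49578818e-04, -7.56057739e-05]), 'ft_force': array([-0.47335969, -0.55642067,  0.30373618]), 'torque': array([-0.01755266,  0.01548427,  0.01497672]), 'grip_force': 0.0, 'width': 0.0871226473417921} 0.0187
```

View pics/scene0.png

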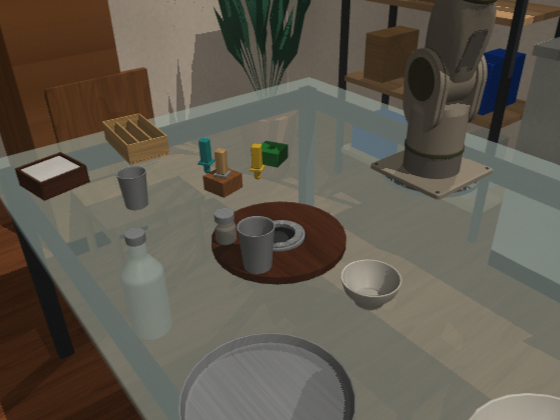

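View pics/top0.png

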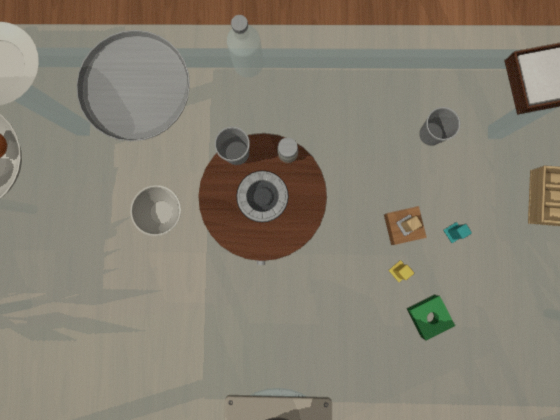

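The scene view shows the wooden stand with the tool at (222,165), turquoise look-alike at (205,152), yellow at (257,158), and green stand at (273,153). In the top view these are: tool and wooden stand (408,224), turquoise (457,232), yellow (401,271), green stand (431,317). The susan is at (262,197), tumbler_a (233,147), jar (288,150), bowl (156,211). I choose the tan-handled tool in the brown stand.

```bash
cat > m.py <<'E'
from h import *
c=cams.camera("top");P=pts(c);im=c["pixels"]
a=cv2.resize(im[195:255,370:440],None,fx=5,fy=5,interpolation=cv2.INTER_CUBIC)
b=cv2.resize(im[130:270,190:335],None,fx=4,fy=4,interpolation=cv2.INTER_CUBIC)
o=np.zeros((max(a.shape[0],b.shape[0])//1,800,3),np.uint8);o=np.zeros((560,800,3),np.uint8)
b=cv2.resize(b,(440,425));o[:300,:350]=a;o[:425,355:795]=b
s=cams.camera("scene");Q=pts(s);d=cv2.resize(s["pixels"][140:200,190:270],None,fx=4,fy=4,interpolation=cv2.INTER_CUBIC);o[315:555,:320]=d
cv2.imwrite("pics/crop1.png",o)
hsv=cv2.cvtColor(im,cv2.COLOR_BGR2HSV)
for n,C,R,(u0,u1,v0,v1) in(("top",c,P,(370,440,195,255)),("scene",s,Q,(195,245,145,196))):
    reg=R[v0:v1,u0:u1].reshape(-1,3);col=C["pixels"][v0:v1,u0:u1].reshape(-1,3)
    for lo,hi in((.033,.043),(.0432,.052),(.098,.118)):
        m=(reg[:,2]>lo)&(reg[:,2]<hi);q=reg[m]
        if len(q)>5:
            rc=cv2.minAreaRect(q[:,:2].astype(np.float32)*1000);print(n,lo,m.sum(),np.median(q,0).round(4),rc,col[m].mean(0).round())
# board outline in the top view: brown/dark, largest contour
m=((hsv[...,1]>100)&(hsv[...,2]<130)).astype(np.uint8)
m[:, :190]=0;m[:,340:]=0;m[:120]=0;m[280:]=0
k=cv2.findContours(m,0,1)[0];k=max(k,key=cv2.contourArea);h=cv2.convexHull(k)
w=np.array([ray(c,*x[0],.042) for x in h]);print("board",cv2.minEnclosingCircle((w[:,:2]*1000).astype(np.float32)),cv2.fitEllipse((w[:,:2]*1000).astype(np.float32)))
# steel collar: grey pixels round hole
g=((hsv[...,1]<60)&(hsv[...,2]>90)).astype(np.uint8);t=np.zeros_like(g);t[168:225,234:292]=g[168:225,234:292]
n,l,st,ce=cv2.connectedComponentsWithStats(t);i=1+st[1:,4].argmax();kk=cv2.findContours((l==i).astype(np.uint8),0,1)[0];kk=max(kk,key=cv2.contourArea)
w=np.array([ray(c,*x[0],.044) for x in cv2.convexHull(kk)]);print("collar",st[i],cv2.fitEllipse((w[:,:2]*1000).astype(np.float32)))
ys,xs=np.where(l==i);q=P[ys,xs];q=q[(q[:,2]>.03)&(q[:,2]<.06)];A=np.c_[q[:,:2]-q[:,:2].mean(0),np.ones(len(q))];print("plane",np.linalg.lstsq(A,q[:,2],rcond=None)[0],q.mean(0),q[:,2].std())
bq=P[m>0];print("board z",np.median(bq[:,2]))
print("mark",ray(c,264,262,.04))
E
python3 m.py
```

```text
top 0.033 778 [ 0.4852 -0.2631  0.0385] ((490.22711181640625, -270.0370788574219), (69.83740997314453, 70.57430267333984), 13.399767875671387) [ 69.  99. 133.]
top 0.0432 81 [ 0.4888 -0.2635  0.045 ] ((483.6479797363281, -274.5253601074219), (55.44588851928711, 55.4844856262207), 49.47107696533203) [115. 126. 134.]
top 0.098 150 [ 0.4898 -0.2695  0.1057] ((490.24407958984375, -270.2492980957031), (24.119922637939453, 24.971662521362305), 33.994232177734375) [100. 138. 163.]
scene 0.033 385 [ 0.4933 -0.2598  0.0399] ((489.1514892578125, -304.3251953125), (82.5815658569336, 150.89910888671875), 3.853677988052368) [45. 65. 82.]
scene 0.0432 111 [ 0.4871 -0.2663  0.0471] ((485.7691650390625, -304.6312561035156), (50.08641815185547, 146.31605529785156), 0.6242903470993042) [73. 83. 78.]
scene 0.098 86 [ 0.491  -0.2647  0.1069] ((487.8211975097656, -268.7964172363281), (26.898086547851562, 25.29812240600586), 27.59200668334961) [ 67. 103. 129.]
board ((548.2613525390625, 40.72779846191406), 138.0592498779297) ((548.1629638671875, 40.73473358154297), (274.3004455566406, 275.2701416015625), 174.1731719970703)
collar [ 237  171   51   51 1241] ((548.3076782226562, 40.66715621948242), (109.155517578125, 109.76783752441406), 35.607242584228516)
plane [-0.03680519  0.02467321  0.04516722] [0.54816488 0.04051293 0.04516722] 0.0029125557407565315
board z 0.04070512931120174
mark [0.40615941 0.03385457 0.04      ]
```

View pics/crop1.png

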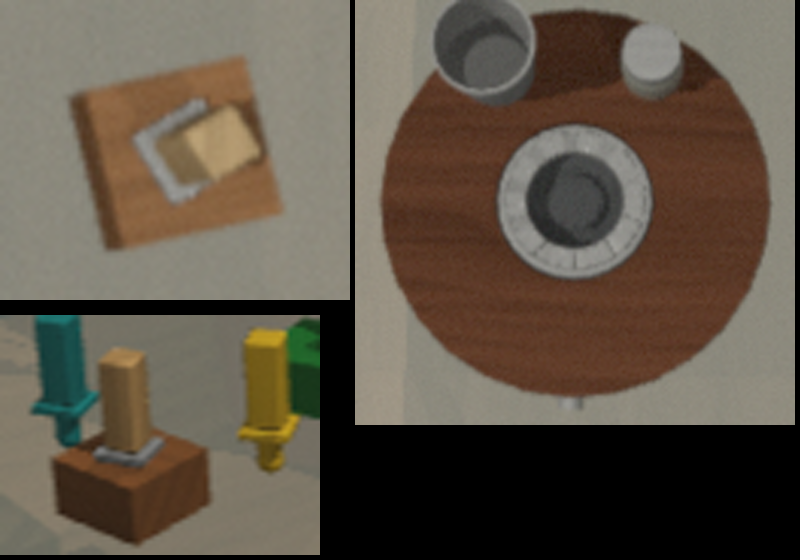

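Crop confirms it: tan-handled tool with steel flange in the brown stand, no look-alike involved. Both views agree on the tool at (0.490,-0.270), top at about 0.107. Closing direction -56° fits the handle and also clears tumbler_a later, so I go over high.

```bash
python3 -m crank '{"steps":[[[1,-1,0],[0,0,-0.75]],[[1,-1,0],[0,0,-0.75]],[[1,-1,0],[0,0,-0.75]],[[1,-1,0],[0,0,-0.75]],[[1,-1,0],[0,0,-0.75]],[[1,-1,0],[0,0,-0.75]],[[1,-1,0],[0,0,-0.75]],[[1,-1,0],[0,0,-0.75]],[[1,-1,0],[0,0,-0.75]],[[1,-1,0],[0,0,-0.75]]]}' 56
python3 -m crank '{"steps":[[[1,-1,0],[0,0,-0.75]],[[1,-1,0],[0,0,-0.75]],[[0.8,-1,0],[0,0,-0.75]],[[0,-1,0],[0,0,-0.75]],[[0,-1,0],[0,0,-0.75]],[[0,-1,0],[0,0,-0.75]],[[0,-1,0],[0,0,-0.75]],[[0,-1,0],[0,0,-0.75]],[[0,-1,0],[0,0,-0.75]],[[0,-1,0],[0,0,-0.75]]]}'
python3 -m crank '{"steps":[[[0,-1,0],[0,0,-0.75]],[[0,-1,0],[0,0,-0.75]],[[0,-1,0],[0,0,-0.75]],[[0,-1,0],[0,0,-0.75]],[[0,-1,0],[0,0,-0.75]],[[0,-1,0],[0,0,-0.75]],[[0,-1,0],[0,0,-0.75]],[[0,-1,0],[0,0,-0.75]],[[0,-1,0],[0,0,-0.75]],[[0,-1,0],[0,0,-0.75]]]}'
python3 -m crank '{"steps":[[[0,-1,0],[0,0,-0.75]],[[0,-1,0],[0,0,-0.75]],[[0,-1,0],[0,0,-0.75]],[[0,-1,0],[0,0,-0.75]],[[0,0,0],[0,0,0]],[[0,0,0],[0,0,0]]]}'
python3 - <<'E'
from h import *
s=monitor.read_state();from scipy.spatial.transform import Rotation as R
M=R.from_quat(s["eef_rot"]).as_matrix();print(M.round(3),np.degrees(np.arctan2(M[1,1],M[0,1])),s["joint_positions"].round(2))
print((np.array([.490,-.270,.066])-s["ee_pos"])/.025)
E
```

```text
time: 1.03
ee_pos: [0.4223, 0.3496, 0.2226]
eef_rot: [0.451, 0.893, 0.0, -0.0]
ft_force: [0.7, 0.7, 0.1]
width: 0.056
grip_force: 0.0
time: 1.87
ee_pos: [0.4912, 0.0994, 0.2226]
eef_rot: [0.714, 0.7, 0.0, -0.0]
ft_force: [0.3, 0.2, -0.0]
width: 0.0562
grip_force: 0.0
time: 2.7
ee_pos: [0.4909, -0.1514, 0.2227]
eef_rot: [0.902, 0.432, 0.0, 0.0]
ft_force: [0.3, 0.7, 0.2]
width: 0.0561
grip_force: 0.0
time: 3.2
ee_pos: [0.4903, -0.2515, 0.2225]
eef_rot: [0.95, 0.311, -0.0, 0.0]
ft_force: [0.6, 0.6, 0.3]
width: 0.0562
grip_force: 0.0
[[ 0.806  0.592 -0.001]
 [ 0.592 -0.806 -0.001]
 [-0.001  0.001 -1.   ]] -53.72775543126856 [-0.32  0.2   0.81  1.7  -0.15  1.31 -0.41]
[-0.01379764 -0.73912766 -6.2607577 ]
```

```bash
python3 -m crank '{"steps":[[[0,-0.74,0],[0,0,-0.46]],[[0,0,-1],[0,0,0]],[[0,0,-1],[0,0,0]],[[0,0,-1],[0,0,0]],[[0,0,-1],[0,0,0]],[[0,0,-0.9],[0,0,0]],[[0,0,-0.7],[0,0,0]],[[0,0,-0.66],[0,0,0]],[[0,0,0],[0,0,0]]]}'
python3 -m crank '{"steps":[[[0,0,0],[0,0,0]],[[0,0,0],[0,0,0]],[[0,0,0],[0,0,0]],[[0,0,0],[0,0,0]],[[0,0,0],[0,0,0]],[[0,0,0],[0,0,0]],[[0,0,0],[0,0,0]]]}' 15 45
python3 - <<'E'
from h import *
s=monitor.read_state();print(s["ee_pos"],s["torque"])
c=cams.camera("scene");cv2.imwrite("pics/g1.png",cv2.resize(c["pixels"][90:200,170:310],None,fx=4,fy=4))
E
```

```text
time: 3.95
ee_pos: [0.4897, -0.2659, 0.0632]
eef_rot: [0.955, 0.295, -0.002, -0.001]
ft_force: [-0.7, 0.1, -0.9]
width: 0.0557
grip_force: 0.0
time: 4.53
ee_pos: [0.4917, -0.2675, 0.0666]
eef_rot: [0.956, 0.295, 0.0, 0.0]
ft_force: [-1.2, -0.2, 3.6]
width: 0.0241
grip_force: 44.8
[ 0.49173193 -0.26752541  0.06659151] [0.06090504 0.28105546 0.02618131]
```

View pics/g1.png

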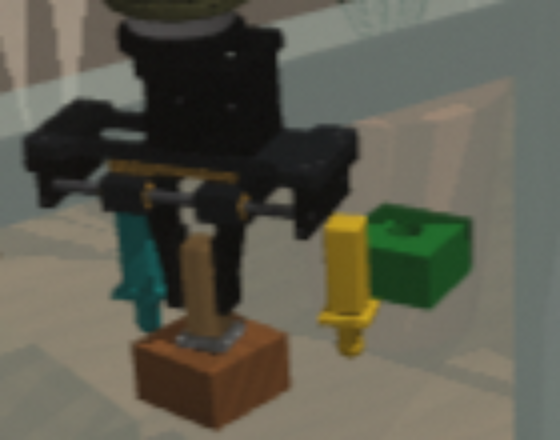

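Gripped squarely (width 24.1 mm). Lift and measure where the nose sits relative to the TCP.

```bash
python3 -m crank '{"steps":[[[0,0,0.3],[0,0,0]],[[0,0,0.7],[0,0,0]],[[0,0,1],[0,0,0]],[[0,0,1],[0,0,0]],[[0,0,1],[0,0,0]],[[0,0,0.4],[0,0,0]],[[0,0,0],[0,0,0]],[[0,0,0],[0,0,0]],[[0,0,0],[0,0,0]]]}'
cat > n.py <<'E'
from h import *
s=monitor.read_state();e=s["ee_pos"];print(e,s["ft_force"].round(2),s["torque"].round(3),s["width"])
c=cams.camera("scene");P=pts(c)
cv2.imwrite("pics/l1.png",cv2.resize(c["pixels"][60:210,150:330],None,fx=4,fy=4))
near=(np.hypot(P[...,0]-e[0],P[...,1]-e[1])<.03)
for lo,hi in((-.06,-.046),(-.046,-.027),(-.027,-.019),(-.018,0),(.0,.04)):
    m=near&(P[...,2]-e[2]>lo)&(P[...,2]-e[2]<hi);q=P[m]-e
    if m.sum()>3: print(lo,m.sum(),q.mean(0).round(4),q.min(0).round(4),q.max(0).round(4),c["pixels"][m].mean(0).round())
    v,u=np.where(m); print(u.min() if len(u) else 0,u.max() if len(u) else 0,v.min() if len(v) else 0,v.max() if len(v) else 0)
# predicted pixel of the nose if on the TCP axis 56.6 mm below
for d in(.0566,.0466):
    p=c["T"][:3,:3].T@(e-[0,0,d]-c["T"][:3,3]);print("pred px",c["cx"]+f(c)*p[0]/-p[2],c["cy"]-f(c)*p[1]/-p[2],f(c)/-p[2]/1000,"px/mm")
E
python3 n.py
```

```text
time: 5.33
ee_pos: [0.4907, -0.2669, 0.1746]
eef_rot: [0.956, 0.295, -0.001, -0.001]
ft_force: [0.3, 0.6, -1.7]
width: 0.0238
grip_force: 44.8
[ 0.49073349 -0.26689452  0.17456376] [ 0.34  0.58 -1.66] [-0.031  0.089 -0.021] 0.023763354244671648
-0.06 17 [-0.0028  0.003  -0.0489] [-0.0109 -0.0036 -0.053 ] [ 0.0034  0.007  -0.046 ] [71. 75. 76.]
217 223 143 146
-0.046 40 [-0.0025  0.0028 -0.0379] [-0.0119 -0.0077 -0.045 ] [ 0.0039  0.0108 -0.03  ] [67. 70. 71.]
216 223 137 143
-0.027 63 [-0.0006  0.0061 -0.0217] [-0.0268 -0.0144 -0.0258] [ 0.0182  0.0206 -0.0191] [69. 72. 73.]
210 228 131 137
-0.018 80 [-0.0002  0.0053 -0.0097] [-0.0217 -0.0075 -0.0178] [ 0.0101  0.0185 -0.0001] [43. 62. 77.]
213 227 126 134
0.0 310 [0.0026 0.0056 0.0208] [-0.0245 -0.0174  0.0006] [0.0211 0.0262 0.04  ] [30. 40. 48.]
205 227 109 127
pred px 218.62396940995458 147.1813107827872 0.40797127094462643 px/mm
pred px 218.30471761121396 143.42070883003225 0.40963921143665233 px/mm
```

View pics/l1.png

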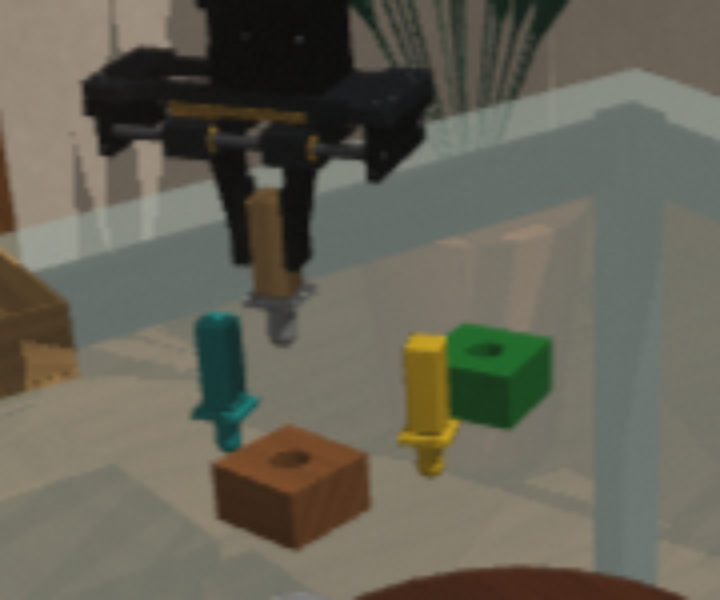

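```bash
python3 -m crank '{"steps":[[[0.05,0.5,0],[0,0,0]],[[0.05,1,0],[0,0,0]],[[0.05,1,0],[0,0,0]],[[0.05,1,0],[0,0,0]],[[0.05,1,0],[0,0,0]],[[0.05,1,0],[0,0,0]],[[0.05,1,0],[0,0,0]],[[0.05,1,0],[0,0,0]],[[0.05,1,0],[0,0,0]],[[0.05,1,0],[0,0,0]]]}'
python3 -m crank '{"steps":[[[0.05,1,0],[0,0,0]],[[0.05,1,-0.3],[0,0,0]],[[0.05,0.5,-0.6],[0,0,0]],[[0.04,0.4,-0.6],[0,0,0]],[[0,0,-0.4],[0,0,0]],[[0,0,-0.28],[0,0,0]],[[0,0,0],[0,0,0]],[[0,0,0],[0,0,0]],[[0,0,0],[0,0,0]]]}'
python3 - <<'E'
from h import *
s=monitor.read_state();print(s["ee_pos"],s["ft_force"],s["torque"],s["joint_positions"].round(2))
c=cams.camera("scene");t=cams.camera("top");P=pts(c)
o=np.zeros((400,800,3),np.uint8);o[:400,:400]=cv2.resize(c["pixels"][190:260,240:310],(400,400));o[:400,400:]=cv2.resize(t["pixels"][150:250,210:310],(400,400));cv2.imwrite("pics/r1.png",o)
E
```

```text
time: 6.22
ee_pos: [0.5031, -0.0287, 0.1749]
eef_rot: [0.956, 0.295, -0.001, -0.0]
ft_force: [0.7, -0.2, -1.3]
width: 0.0236
grip_force: 44.8
time: 6.97
ee_pos: [0.509, 0.0416, 0.1222]
eef_rot: [0.956, 0.294, 0.0, 0.0]
ft_force: [0.0, -0.2, -1.4]
width: 0.0233
grip_force: 44.8
[0.50902145 0.04162756 0.12215285] [ 0.00318459 -0.18760962 -1.35784384] [-0.12788064  0.09157566  0.01173355] [-0.72  0.18  0.6   1.91 -0.11  1.09 -1.04]
```

View pics/r1.png

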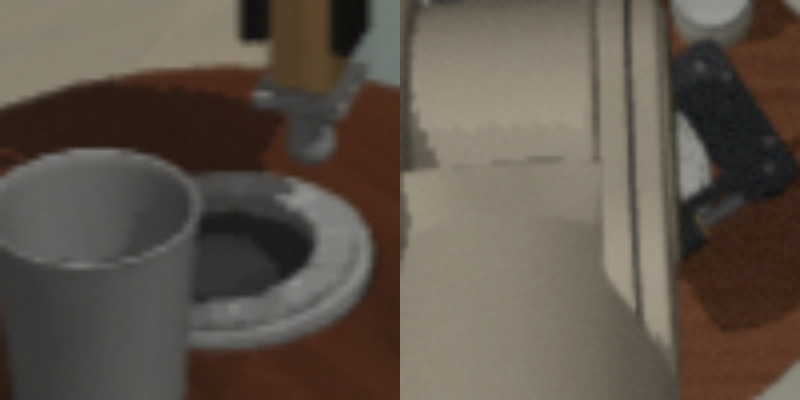

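```bash
python3 -m crank '{"steps":[[[0,0,-0.2],[0,0,0]],[[0,0,-0.2],[0,0,0]],[[0,0,0],[0,0,0]],[[0,0,0],[0,0,0]]]}'
for i in 1 2 3; do python3 -m crank '{"steps":[[[0,0,-0.04],[0,0,0]],[[0,0,0],[0,0,0]]]}' | grep -E "ee_pos|force:"; done
```

```text
time: 7.4
ee_pos: [0.5083, 0.0424, 0.1112]
eef_rot: [0.956, 0.295, -0.0, 0.0]
ft_force: [-0.7, 0.2, -0.9]
width: 0.0235
grip_force: 44.8
ee_pos: [0.5086, 0.0426, 0.1105]
ft_force: [-0.3, -0.2, -1.7]
grip_force: 44.8
ee_pos: [0.5086, 0.0426, 0.1095]
ft_force: [0.1, -0.1, -0.8]
grip_force: 44.8
ee_pos: [0.5086, 0.0426, 0.1084]
ft_force: [-0.1, -0.0, -1.3]
grip_force: 44.8
```

```bash
for i in 1 2 3 4; do python3 -m crank '{"steps":[[[0,0,-0.03],[0,0,0]],[[0,0,0],[0,0,0]]]}' | grep -E "ee_pos|ft_force:"; done
```

```text
ee_pos: [0.5086, 0.0426, 0.1077]
ft_force: [-0.2, 0.1, -1.6]
ee_pos: [0.5086, 0.0426, 0.107]
ft_force: [0.4, 1.0, -1.5]
ee_pos: [0.5086, 0.0426, 0.1062]
ft_force: [-0.1, 0.2, -1.3]
ee_pos: [0.5087, 0.0426, 0.1055]
ft_force: [-0.2, 0.1, -1.4]
```

```bash
for i in 1 2 3; do python3 -m crank '{"steps":[[[0,0,-0.03],[0,0,0]],[[0,0,0],[0,0,0]]]}' | grep -E "ee_pos|ft_force:"; done
```

```text
ee_pos: [0.5087, 0.0426, 0.1049]
ft_force: [-0.3, 0.4, 2.3]
ee_pos: [0.5087, 0.0426, 0.1042]
ft_force: [-1.0, 0.4, 3.5]
ee_pos: [0.5087, 0.0426, 0.1033]
ft_force: [-1.2, -0.1, 4.2]
```

Contact at TCP z≈0.105; the section is yielding at about 5.6 N. Continue to the stop to learn the stiffness.

```bash
for i in 1 2 3; do python3 -m crank '{"steps":[[[0,0,-0.02],[0,0,0]],[[0,0,0],[0,0,0]]]}' | grep -E "ee_pos|ft_force:"; done
```

```text
ee_pos: [0.5087, 0.0426, 0.1028]
ft_force: [-1.1, 0.9, 3.6]
ee_pos: [0.5087, 0.0426, 0.1024]
ft_force: [-0.9, -0.7, 4.6]
ee_pos: [0.5087, 0.0426, 0.1021]
ft_force: [-2.6, -1.1, 8.1]
```

```bash
cat > q.py <<'E'
from h import *
from scipy.optimize import least_squares
e=monitor.read_state()["ee_pos"]
c=cams.camera("scene");P=pts(c)
m=(np.hypot(P[...,0]-e[0],P[...,1]-e[1])<.025)&(P[...,2]>e[2]-.048)&(P[...,2]<e[2]-.028)
q=P[m];s=least_squares(lambda x:np.hypot(q[:,0]-x[0],q[:,1]-x[1])-.0085,e[:2]-[.003,.004],loss="soft_l1",f_scale=.001).x
print("shank-TCP",m.sum(),s-e[:2],s)
hsv=cv2.cvtColor(c["pixels"],cv2.COLOR_BGR2HSV)
b=((P[...,2]>.0405)&(P[...,2]<.052)&(hsv[...,1]<70)&(np.hypot(P[...,0]-.548,P[...,1]-.041)<.062))
q=P[b];an=np.arctan2(q[:,1]-.0407,q[:,0]-.548);rr=np.hypot(q[:,1]-.0407,q[:,0]-.548)
B=np.floor(an/(np.pi/12));sel=np.array([np.argmax(np.where(B==k,rr,0)) for k in np.unique(B) if (B==k).sum()>8])
E=q[sel];s2=least_squares(lambda x:np.hypot(E[:,0]-x[0],E[:,1]-x[1])-.055,[.548,.041],loss="soft_l1",f_scale=.001).x
print("ring",len(E),s2);d=s-s2;print("rel",d,np.hypot(*d),np.degrees(np.arctan2(d[1],d[0])))
E
python3 q.py
```

```text
shank-TCP 51 [-0.00556859 -0.00240984] [0.5031246  0.04019174]
ring 14 [0.54591791 0.04248219]
rel [-0.04279331 -0.00229046] 0.04285456678811601 -176.93624197167432
```

```bash
python3 - <<'E'
import numpy as np
R=42/25;t0=182
for k in range(33):
    a,b=np.radians([t0+12*k,t0+12*k+12]);dx=R*(np.cos(b)-np.cos(a));dy=R*(np.sin(b)-np.sin(a))
    print(k,t0+12*k,round(dx/5,3),round(dy/5,3),round((-.037*dx+.025*dy)/5,4))
E
python3 -m crank '{"steps":[[[0.002,-0.070,-0.0019],[0,0,0]],[[0.003,-0.070,-0.0019],[0,0,0]],[[0.010,-0.070,-0.0019],[0,0,0]],[[0.015,-0.069,-0.0019],[0,0,0]],[[0,0,0],[0,0,0]]]}' - 60
```

```text
0 182 0.01 -0.07 -0.0021
1 194 0.024 -0.066 -0.0025
2 206 0.037 -0.06 -0.0029
3 218 0.049 -0.051 -0.0031
4 230 0.058 -0.039 -0.0031
5 242 0.065 -0.026 -0.0031
6 254 0.069 -0.012 -0.0029
7 266 0.07 0.002 -0.0025
8 278 0.068 0.017 -0.0021
9 290 0.063 0.031 -0.0016
10 302 0.055 0.043 -0.001
11 314 0.045 0.054 -0.0003
12 326 0.033 0.062 0.0003
13 338 0.019 0.068 0.001
14 350 0.005 0.07 0.0016
15 362 -0.01 0.07 0.0021
16 374 -0.024 0.066 0.0025
17 386 -0.037 0.06 0.0029
18 398 -0.049 0.051 0.0031
19 410 -0.058 0.039 0.0031
20 422 -0.065 0.026 0.0031
21 434 -0.069 0.012 0.0029
22 446 -0.07 -0.002 0.0025
23 458 -0.068 -0.017 0.0021
24 470 -0.063 -0.031 0.0016
25 482 -0.055 -0.043 0.001
26 494 -0.045 -0.054 0.0003
27 506 -0.033 -0.062 -0.0003
28 518 -0.019 -0.068 -0.001
29 530 -0.005 -0.07 -0.0016
30 542 0.01 -0.07 -0.0021
31 554 0.024 -0.066 -0.0025
32 566 0.037 -0.06 -0.0029
time: 10.03
ee_pos: [0.5099, 0.0368, 0.1019]
eef_rot: [0.955, 0.295, 0.001, -0.001]
ft_force: [-0.1, 3.4, 4.0]
width: 0.0237
grip_force: 59.8
```

```bash
python3 -m crank '{"steps":[[[0.012,-0.070,-0.006],[0,0,0]],[[0.02,-0.066,-0.0025],[0,0,0]],[[0.024,-0.066,-0.0025],[0,0,0]],[[0,0,0],[0,0,0]]]}' | grep -E "ee_pos|ft_force:"
python3 -m crank '{"steps":[[[0.024,-0.066,-0.0025],[0,0,0]],[[0.024,-0.066,-0.0025],[0,0,0]],[[0.028,-0.066,-0.0025],[0,0,0]],[[0,0,0],[0,0,0]]]}' | grep -E "ee_pos|ft_force:"
```

```text
ee_pos: [0.5113, 0.0308, 0.1018]
ft_force: [0.3, 2.3, 6.0]
ee_pos: [0.5132, 0.0257, 0.1015]
ft_force: [-0.7, 1.4, 5.1]
```

```bash
python3 -m crank '{"steps":[[[0.034,-0.062,-0.007],[0,0,0]],[[0.036,-0.060,-0.006],[0,0,0]],[[0.037,-0.06,-0.003],[0,0,0]],[[0,0,0],[0,0,0]]]}' | grep -E "ee_pos|ft_force:"
python3 -m crank '{"steps":[[[0.038,-0.059,-0.003],[0,0,0]],[[0.040,-0.059,-0.003],[0,0,0]],[[0,0,0],[0,0,0]]]}' | grep -E "ee_pos|ft_force:"
python3 -m crank '{"steps":[[[0.047,-0.052,-0.003],[0,0,0]],[[0.048,-0.052,-0.003],[0,0,0]],[[0.049,-0.051,-0.003],[0,0,0]],[[0,0,0],[0,0,0]]]}' | grep -E "ee_pos|ft_force:"
```

```text
ee_pos: [0.5158, 0.0213, 0.1012]
ft_force: [-1.1, 1.9, 7.2]
ee_pos: [0.5176, 0.0186, 0.101]
ft_force: [-2.7, 3.2, 8.6]
ee_pos: [0.5208, 0.0147, 0.1005]
ft_force: [-2.4, 3.0, 5.2]
```

```bash
python3 -m crank '{"steps":[[[0.050,-0.050,-0.003],[0,0,0]],[[0.051,-0.049,-0.003],[0,0,0]],[[0,0,0],[0,0,0]]]}' | grep -E "ee_pos|ft_force:"
python3 -m crank '{"steps":[[[0.056,-0.043,-0.003],[0,0,0]],[[0.057,-0.041,-0.003],[0,0,0]],[[0.058,-0.039,-0.003],[0,0,0]],[[0,0,0],[0,0,0]]]}' | grep -E "ee_pos|ft_force:"
python3 -m crank '{"steps":[[[0.059,-0.037,-0.003],[0,0,0]],[[0.061,-0.035,-0.003],[0,0,0]],[[0,0,0],[0,0,0]]]}' | grep -E "ee_pos|ft_force:"
```

```text
ee_pos: [0.5225, 0.0127, 0.1]
ft_force: [-5.3, 4.6, 7.8]
ee_pos: [0.5277, 0.0088, 0.1003]
ft_force: [-2.4, 1.5, 8.1]
ee_pos: [0.5307, 0.0068, 0.1001]
ft_force: [-1.6, 1.5, 8.3]
```

Force pattern shows a ramp at ~230°, so section boundaries are near 191+36k; on flats net force ≈10 N. Continuing.

```bash
python3 -m crank '{"steps":[[[0.062,-0.031,-0.003],[0,0,0]],[[0.064,-0.029,-0.003],[0,0,0]],[[0.065,-0.026,-0.003],[0,0,0]],[[0,0,0],[0,0,0]]]}' | grep -E "ee_pos|ft_force:"
python3 -m crank '{"steps":[[[0.066,-0.023,-0.003],[0,0,0]],[[0.067,-0.021,-0.003],[0,0,0]],[[0.067,-0.018,-0.003],[0,0,0]],[[0,0,0],[0,0,0]]]}' | grep -E "ee_pos|ft_force:"
python3 -m crank '{"steps":[[[0.068,-0.014,-0.003],[0,0,0]],[[0.069,-0.012,-0.003],[0,0,0]],[[0.070,-0.009,-0.003],[0,0,0]],[[0.070,-0.007,-0.003],[0,0,0]],[[0,0,0],[0,0,0]]]}' | grep -E "ee_pos|ft_force:"
```

```text
ee_pos: [0.5352, 0.0046, 0.0998]
ft_force: [-3.3, 1.8, 9.3]
ee_pos: [0.5398, 0.003, 0.0995]
ft_force: [-5.6, 1.4, 11.4]
ee_pos: [0.5455, 0.0017, 0.0985]
ft_force: [-9.7, 0.2, 10.1]
```

```bash
python3 -m crank '{"steps":[[[0.070,-0.004,0.003],[0,0,0]],[[0.070,-0.001,0.002],[0,0,0]],[[0,0,0],[0,0,0]]]}' | grep -E "ee_pos|ft_force:"
python3 -m crank '{"steps":[[[0.070,0.001,0],[0,0,0]],[[0.070,0.004,0],[0,0,0]],[[0,0,0],[0,0,0]]]}' | grep -E "ee_pos|ft_force:"
```

```text
ee_pos: [0.5503, 0.0011, 0.0992]
ft_force: [-3.6, -0.2, 7.4]
ee_pos: [0.554, 0.0012, 0.0992]
ft_force: [-2.3, -0.2, 6.2]
```

```bash
python3 -m crank '{"steps":[[[0.069,0.010,-0.005],[0,0,0]],[[0.069,0.013,-0.004],[0,0,0]],[[0.068,0.016,-0.002],[0,0,0]],[[0,0,0],[0,0,0]]]}' | grep -E "ee_pos|ft_force:"
python3 -m crank '{"steps":[[[0.067,0.020,-0.002],[0,0,0]],[[0.066,0.022,-0.002],[0,0,0]],[[0.065,0.025,-0.002],[0,0,0]],[[0,0,0],[0,0,0]]]}' | grep -E "ee_pos|ft_force:"
```

```text
ee_pos: [0.5594, 0.002, 0.099]
ft_force: [-2.3, -0.5, 6.8]
ee_pos: [0.5638, 0.0033, 0.0988]
ft_force: [-3.7, -1.3, 8.9]
```

```bash
python3 -m crank '{"steps":[[[0.064,0.028,-0.0015],[0,0,0]],[[0.063,0.031,-0.0015],[0,0,0]],[[0.062,0.033,0],[0,0,0]],[[0,0,0],[0,0,0]]]}' | grep -E "ee_pos|ft_force:"
python3 -m crank '{"steps":[[[0.060,0.036,0],[0,0,0]],[[0.058,0.039,0],[0,0,0]],[[0,0,0],[0,0,0]]]}' | grep -E "ee_pos|ft_force:"
python3 -m crank '{"steps":[[[0.056,0.041,0],[0,0,0]],[[0.055,0.043,0],[0,0,0]],[[0,0,0],[0,0,0]]]}' | grep -E "ee_pos|ft_force:"
```

```text
ee_pos: [0.5684, 0.0053, 0.0984]
ft_force: [-3.5, -2.5, 4.6]
ee_pos: [0.5711, 0.0069, 0.0983]
ft_force: [-4.8, -2.5, 6.6]
ee_pos: [0.5748, 0.0095, 0.0987]
ft_force: [-1.8, -2.7, 6.0]
```

```bash
python3 -m crank '{"steps":[[[0.052,0.046,-0.003],[0,0,0]],[[0.050,0.049,-0.003],[0,0,0]],[[0.048,0.051,-0.002],[0,0,0]],[[0,0,0],[0,0,0]]]}' | grep -E "ee_pos|ft_force:"
python3 -m crank '{"steps":[[[0.046,0.053,-0.002],[0,0,0]],[[0.044,0.055,-0.001],[0,0,0]],[[0.041,0.057,-0.001],[0,0,0]],[[0,0,0],[0,0,0]]]}' | grep -E "ee_pos|ft_force:"
```

```text
ee_pos: [0.5788, 0.0132, 0.0987]
ft_force: [-1.2, -2.0, 6.0]
ee_pos: [0.5821, 0.0171, 0.0986]
ft_force: [-2.0, -1.8, 6.8]
```

```bash
python3 -m crank '{"steps":[[[0.039,0.058,-0.003],[0,0,0]],[[0.037,0.060,-0.002],[0,0,0]],[[0.034,0.062,0],[0,0,0]],[[0,0,0],[0,0,0]]]}' | grep -E "ee_pos|ft_force:"
python3 -m crank '{"steps":[[[0.031,0.063,0],[0,0,0]],[[0.029,0.064,0],[0,0,0]],[[0.026,0.065,0],[0,0,0]],[[0,0,0],[0,0,0]]]}' | grep -E "ee_pos|ft_force:"
python3 -m crank '{"steps":[[[0.023,0.067,0.001],[0,0,0]],[[0.020,0.067,0.001],[0,0,0]],[[0,0,0],[0,0,0]]]}' | grep -E "ee_pos|ft_force:"
```

```text
ee_pos: [0.5846, 0.0205, 0.0985]
ft_force: [-2.0, -6.1, 8.1]
ee_pos: [0.5869, 0.0256, 0.0984]
ft_force: [-1.6, -4.1, 6.8]
ee_pos: [0.5884, 0.0295, 0.0987]
ft_force: [-0.4, -2.2, 6.8]
```

```bash
python3 -m crank '{"steps":[[[0.018,0.068,0.001],[0,0,0]],[[0.015,0.069,0],[0,0,0]],[[0.012,0.069,0],[0,0,0]],[[0,0,0],[0,0,0]]]}' | grep -E "ee_pos|ft_force:"
python3 -m crank '{"steps":[[[0.009,0.070,0.001],[0,0,0]],[[0.006,0.070,0.001],[0,0,0]],[[0.003,0.070,0.001],[0,0,0]],[[0,0,0],[0,0,0]]]}' | grep -E "time|ee_pos|ft_force:"
```

```text
ee_pos: [0.5897, 0.035, 0.0988]
ft_force: [-0.3, -1.4, 6.3]
time: 17.78
ee_pos: [0.5903, 0.04, 0.099]
ft_force: [-0.4, -3.6, 6.4]
```

```bash
python3 -m crank '{"steps":[[[0.0,0.070,-0.001],[0,0,0]],[[-0.003,0.070,0],[0,0,0]],[[-0.006,0.070,0.001],[0,0,0]],[[0,0,0],[0,0,0]]]}' | grep -E "time|ee_pos|ft_force:"
python3 -m crank '{"steps":[[[-0.009,0.070,0.002],[0,0,0]],[[-0.012,0.069,0.002],[0,0,0]],[[-0.015,0.069,0.002],[0,0,0]],[[0,0,0],[0,0,0]]]}' | grep -E "time|ee_pos|ft_force:"
```

```text
time: 18.12
ee_pos: [0.5903, 0.0444, 0.0991]
ft_force: [1.3, -3.9, 6.9]
time: 18.45
ee_pos: [0.5893, 0.0502, 0.0992]
ft_force: [0.4, -2.3, 7.0]
```

```bash
python3 -m crank '{"steps":[[[-0.018,0.068,0.002],[0,0,0]],[[-0.021,0.067,0.002],[0,0,0]],[[-0.024,0.066,0.002],[0,0,0]],[[0,0,0],[0,0,0]]]}' | grep -E "time|ee_pos|ft_force:"
python3 -m crank '{"steps":[[[-0.027,0.065,0.0025],[0,0,0]],[[-0.030,0.064,0.0025],[0,0,0]],[[-0.032,0.063,0.002],[0,0,0]],[[0,0,0],[0,0,0]]]}' | grep -E "time|ee_pos|ft_force:"
python3 -m crank '{"steps":[[[-0.035,0.061,0.002],[0,0,0]],[[-0.038,0.059,0.002],[0,0,0]],[[0,0,0],[0,0,0]]]}' | grep -E "time|ee_pos|ft_force:"
```

```text
time: 18.78
ee_pos: [0.5878, 0.0559, 0.0994]
ft_force: [1.7, -1.3, 7.7]
time: 19.12
ee_pos: [0.5858, 0.0606, 0.0997]
ft_force: [0.7, -2.2, 7.3]
time: 19.37
ee_pos: [0.5841, 0.0635, 0.0999]
ft_force: [1.1, -2.3, 6.9]
```

```bash
python3 q.py
python3 - <<'E'
from h import *
c=cams.camera("scene");cv2.imwrite("pics/s5.png",cv2.resize(c["pixels"][170:270,220:320],(700,600)[:1]*2 if 0 else (600,600),interpolation=cv2.INTER_CUBIC))
E
```

```text
shank-TCP 16 [-0.00397065 -0.00240892] [0.5801426  0.06113157]
ring 13 [0.54530756 0.04191562]
rel [0.03483504 0.01921595] 0.03978356987753831 28.882317431745633
```

View pics/s5.png

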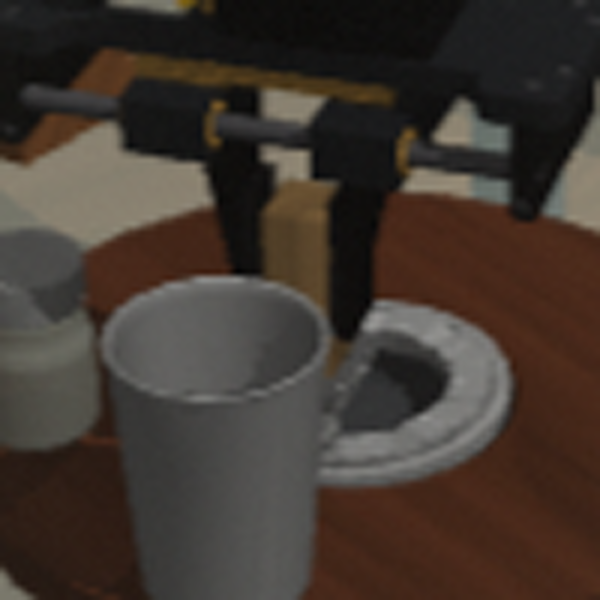

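The picture shows the nose hidden behind tumbler_a at (290,400), handle and fingers clear of the tumbler. Measured nose radius is 40 mm, so it's on the ring. Continue.

```bash
python3 -m crank '{"steps":[[[-0.040,0.057,0.001],[0,0,0]],[[-0.042,0.056,0.002],[0,0,0]],[[-0.045,0.054,0.002],[0,0,0]],[[0,0,0],[0,0,0]]]}' | grep -E "time|ee_pos|ft_force:"
python3 -m crank '{"steps":[[[-0.047,0.052,0.002],[0,0,0]],[[-0.049,0.050,0.0025],[0,0,0]],[[-0.051,0.048,0.0025],[0,0,0]],[[0,0,0],[0,0,0]]]}' | grep -E "time|ee_pos|ft_force:"
python3 -m crank '{"steps":[[[-0.053,0.045,0.003],[0,0,0]],[[-0.055,0.043,0.003],[0,0,0]],[[-0.057,0.041,0.003],[0,0,0]],[[0,0,0],[0,0,0]]]}' | grep -E "time|ee_pos|ft_force:"
```

```text
time: 19.8
ee_pos: [0.5814, 0.0673, 0.1001]
ft_force: [3.2, -3.9, 4.8]
time: 20.13
ee_pos: [0.5775, 0.0716, 0.1003]
ft_force: [1.7, -1.4, 7.1]
time: 20.47
ee_pos: [0.5734, 0.0751, 0.1006]
ft_force: [1.3, -1.6, 7.4]
```

```bash
python3 -m crank '{"steps":[[[-0.058,0.038,0.003],[0,0,0]],[[-0.060,0.036,0.0025],[0,0,0]],[[-0.061,0.033,0.0025],[0,0,0]],[[0,0,0],[0,0,0]]]}' | grep -E "time|ee_pos|ft_force:"
python3 -m crank '{"steps":[[[-0.063,0.031,0.0025],[0,0,0]],[[-0.064,0.028,0.0025],[0,0,0]],[[-0.065,0.026,0.003],[0,0,0]],[[0,0,0],[0,0,0]]]}' | grep -E "time|ee_pos|ft_force:"
python3 -m crank '{"steps":[[[-0.066,0.023,0.003],[0,0,0]],[[-0.067,0.020,0.003],[0,0,0]],[[-0.068,0.017,0.003],[0,0,0]],[[0,0,0],[0,0,0]]]}' | grep -E "time|ee_pos|ft_force:"
```

```text
time: 20.8
ee_pos: [0.569, 0.0779, 0.1008]
ft_force: [1.6, -1.7, 8.2]
time: 21.13
ee_pos: [0.5649, 0.0799, 0.1013]
ft_force: [4.8, -1.7, 6.9]
time: 21.47
ee_pos: [0.5596, 0.0817, 0.1012]
ft_force: [4.8, -0.2, 2.9]
```

```bash
python3 -m crank '{"steps":[[[-0.069,0.014,0.001],[0,0,0]],[[-0.069,0.012,0.001],[0,0,0]],[[-0.069,0.009,0.001],[0,0,0]],[[0,0,0],[0,0,0]]]}' | grep -E "time|ee_pos|ft_force:"
python3 -m crank '{"steps":[[[-0.070,0.006,0.002],[0,0,0]],[[-0.070,0.003,0.002],[0,0,0]],[[-0.070,0,0.002],[0,0,0]],[[0,0,0],[0,0,0]]]}' | grep -E "time|ee_pos|ft_force:"
```

```text
time: 21.8
ee_pos: [0.5542, 0.0829, 0.1015]
ft_force: [3.8, -0.2, 7.5]
time: 22.13
ee_pos: [0.5489, 0.0833, 0.1016]
ft_force: [2.5, -0.2, 8.1]
```

```bash
python3 -m crank '{"steps":[[[-0.070,-0.003,0.002],[0,0,0]],[[-0.070,-0.006,0.002],[0,0,0]],[[-0.069,-0.009,0.002],[0,0,0]],[[0,0,0],[0,0,0]]]}' | grep -E "time|ee_pos|ft_force:"
python3 -m crank '{"steps":[[[-0.069,-0.012,0.002],[0,0,0]],[[-0.069,-0.014,0.002],[0,0,0]],[[-0.068,-0.017,0.002],[0,0,0]],[[0,0,0],[0,0,0]]]}' | grep -E "time|ee_pos|ft_force:"
python3 -m crank '{"steps":[[[-0.067,-0.020,0.001],[0,0,0]],[[-0.066,-0.023,0.001],[0,0,0]],[[0,0,0],[0,0,0]]]}' | grep -E "time|ee_pos|ft_force:"
```

```text
time: 22.47
ee_pos: [0.5437, 0.083, 0.1018]
ft_force: [3.1, 0.0, 7.9]
time: 22.8
ee_pos: [0.5391, 0.0822, 0.1022]
ft_force: [5.2, 0.7, 8.0]
time: 23.05
ee_pos: [0.5356, 0.0813, 0.102]
ft_force: [4.4, 2.2, 5.9]
```

```bash
python3 -m crank '{"steps":[[[-0.065,-0.025,0.001],[0,0,0]],[[-0.064,-0.028,0.001],[0,0,0]],[[-0.063,-0.031,0.001],[0,0,0]],[[0,0,0],[0,0,0]]]}' | grep -E "time|ee_pos|ft_force:"
python3 -m crank '{"steps":[[[-0.061,-0.033,0.001],[0,0,0]],[[-0.060,-0.036,0.001],[0,0,0]],[[-0.058,-0.038,0.001],[0,0,0]],[[0,0,0],[0,0,0]]]}' | grep -E "time|ee_pos|ft_force:"
python3 -m crank '{"steps":[[[-0.057,-0.041,0.001],[0,0,0]],[[-0.055,-0.043,0.001],[0,0,0]],[[-0.053,-0.045,0.0005],[0,0,0]],[[0,0,0],[0,0,0]]]}' | grep -E "time|ee_pos|ft_force:"
```

```text
time: 23.38
ee_pos: [0.5306, 0.0795, 0.1021]
ft_force: [3.6, 1.1, 7.6]
time: 23.72
ee_pos: [0.526, 0.0767, 0.1022]
ft_force: [2.1, 1.9, 8.5]
time: 24.05
ee_pos: [0.5217, 0.0734, 0.1022]
ft_force: [2.8, 1.6, 9.5]
```

```bash
python3 -m crank '{"steps":[[[-0.051,-0.048,0.001],[0,0,0]],[[-0.049,-0.050,0.001],[0,0,0]],[[-0.047,-0.052,0.001],[0,0,0]],[[0,0,0],[0,0,0]]]}' | grep -E "time|ee_pos|ft_force:"
python3 -m crank '{"steps":[[[-0.045,-0.054,0.001],[0,0,0]],[[-0.042,-0.056,0.001],[0,0,0]],[[0,0,0],[0,0,0]]]}' | grep -E "time|ee_pos|ft_force:"
python3 -m crank '{"steps":[[[-0.040,-0.057,0],[0,0,0]],[[-0.038,-0.059,0],[0,0,0]],[[0,0,0],[0,0,0]]]}' | grep -E "time|ee_pos|ft_force:"
```

```text
time: 24.38
ee_pos: [0.5181, 0.0697, 0.1023]
ft_force: [3.4, 2.1, 7.9]
time: 24.63
ee_pos: [0.5143, 0.0659, 0.1013]
ft_force: [-0.5, -0.1, 6.5]
time: 24.88
ee_pos: [0.513, 0.0643, 0.1016]
ft_force: [2.5, 3.4, 5.1]
```

```bash
python3 -m crank '{"steps":[[[-0.035,-0.061,0],[0,0,0]],[[-0.032,-0.062,0],[0,0,0]],[[-0.030,-0.064,0],[0,0,0]],[[0,0,0],[0,0,0]]]}' | grep -E "time|ee_pos|ft_force:"
python3 -m crank '{"steps":[[[-0.027,-0.065,0],[0,0,0]],[[-0.024,-0.066,0],[0,0,0]],[[-0.021,-0.067,0],[0,0,0]],[[0,0,0],[0,0,0]]]}' | grep -E "time|ee_pos|ft_force:"
```

```text
time: 25.22
ee_pos: [0.5108, 0.0601, 0.102]
ft_force: [1.5, 3.4, 9.8]
time: 25.55
ee_pos: [0.509, 0.055, 0.102]
ft_force: [1.1, 3.2, 8.4]
```

```bash
python3 -m crank '{"steps":[[[-0.018,-0.068,-0.001],[0,0,0]],[[-0.015,-0.069,-0.001],[0,0,0]],[[-0.012,-0.069,-0.001],[0,0,0]],[[0,0,0],[0,0,0]]]}' | grep -E "time|ee_pos|ft_force:"
python3 -m crank '{"steps":[[[-0.009,-0.070,-0.001],[0,0,0]],[[-0.006,-0.070,-0.002],[0,0,0]],[[-0.003,-0.070,-0.002],[0,0,0]],[[0,0,0],[0,0,0]]]}' | grep -E "time|ee_pos|ft_force:"
python3 -m crank '{"steps":[[[0,-0.070,-0.002],[0,0,0]],[[0.003,-0.070,-0.002],[0,0,0]],[[0.006,-0.070,-0.002],[0,0,0]],[[0,0,0],[0,0,0]]]}' | grep -E "time|ee_pos|ft_force:"
```

```text
time: 25.88
ee_pos: [0.5078, 0.0496, 0.1019]
ft_force: [0.7, 2.7, 9.9]
time: 26.22
ee_pos: [0.5074, 0.0446, 0.1018]
ft_force: [0.2, 3.9, 9.9]
time: 26.55
ee_pos: [0.5068, 0.0382, 0.1009]
ft_force: [0.7, 1.9, 5.7]
```

```bash
python3 -m crank '{"steps":[[[0.009,-0.070,0],[0,0,0]],[[0.012,-0.069,-0.001],[0,0,0]],[[0.015,-0.069,-0.001],[0,0,0]],[[0,0,0],[0,0,0]]]}' | grep -E "time|ee_pos|ft_force:"
python3 -m crank '{"steps":[[[0.018,-0.068,-0.002],[0,0,0]],[[0.021,-0.067,-0.002],[0,0,0]],[[0.024,-0.066,-0.002],[0,0,0]],[[0,0,0],[0,0,0]]]}' | grep -E "time|ee_pos|ft_force:"
python3 -m crank '{"steps":[[[0.027,-0.065,-0.002],[0,0,0]],[[0.030,-0.064,-0.002],[0,0,0]],[[0.032,-0.062,-0.002],[0,0,0]],[[0,0,0],[0,0,0]]]}' | grep -E "time|ee_pos|ft_force:"
```

```text
time: 26.88
ee_pos: [0.5074, 0.0346, 0.1009]
ft_force: [-1.3, 6.1, 9.6]
time: 27.22
ee_pos: [0.5092, 0.0289, 0.101]
ft_force: [-1.2, 3.3, 10.9]
time: 27.55
ee_pos: [0.5114, 0.024, 0.1008]
ft_force: [-1.8, 2.0, 9.7]
```

Full lap plus overlap is done; before lifting off, check contact heights against one plane for any section still proud.

Run:
```python
import numpy as np
D=np.array([[.5158,.0213,1012,7.2],[.5176,.0186,1010,8.6],[.5277,.0088,1003,8.1],[.5307,.0068,1001,8.3],[.5352,.0046,998,9.3],[.5398,.003,995,11.4],[.554,.0012,992,6.2],[.5594,.002,990,6.8],[.5638,.0033,988,8.9],[.5788,.0132,987,6.0],[.5821,.0171,986,6.8],[.5846,.0205,985,8.1],[.5884,.0295,987,6.8],[.5897,.035,988,6.3],[.5903,.04,990,6.4],[.5903,.0444,991,6.9],[.5893,.0502,992,7],[.5878,.0559,994,7.7],[.5858,.0606,997,7.3],[.5841,.0635,999,6.9],[.5775,.0716,1003,7.1],[.5734,.0751,1006,7.4],[.569,.0779,1008,8.2],[.5542,.0829,1015,7.5],[.5489,.0833,1016,8.1],[.5437,.083,1018,7.9],[.526,.0767,1022,8.5],[.5217,.0734,1022,9.5],[.5108,.0601,1020,9.8],[.509,.055,1020,8.4],[.5078,.0496,1019,9.9],[.5074,.0446,1018,9.9],[.5092,.0289,1010,10.9],[.5114,.024,1008,9.7]])
z=D[:,2]/10;A=np.c_[D[:,0]-.549,D[:,1]-.042,np.ones(len(D)),np.r_[np.zeros(32),1,1],D[:,3]]
s=np.linalg.lstsq(A,z,rcond=None)[0];print(s);r=z-A@s
for d,e in zip(D,r):print(int(np.degrees(np.arctan2(d[1]-.042,d[0]-.549))%360),round(e,2),end="; ")
```

```text
[-3.55827701e+01  2.78948478e+01  1.00953254e+02 -3.16994639e-01
 -6.59754819e-02]
211 0.12; 216 0.15; 237 0.05; 242 0.03; 249 0.01; 256 0.06; 276 -0.03; 284 -0.02; 290 0.04; 315 0.01; 323 -0.03; 328 -0.05; 342 -0.05; 350 -0.09; 357 -0.01; 3 0.0; 11 -0.09; 19 -0.05; 26 0.02; 31 0.05; 46 0.0; 53 0.08; 60 0.1; 82 0.09; 90 0.03; 97 0.04; 123 0.02; 131 0.03; 154 -0.17; 161 -0.19; 169 -0.08; 176 -0.05; 198 0.03; 205 -0.03;
```

All contact heights lie on one plane within 0.2 mm, so every section is home. Lift off and go back over the stand.

```bash
python3 -m crank '{"steps":[[[0,0,0.2],[0,0,0]],[[0,0,0.6],[0,0,0]],[[0,0,0.9],[0,0,0]],[[0,0,0.9],[0,0,0]],[[0,-0.4,0.4],[0,0,0]],[[-0.08,-1,0],[0,0,0]],[[-0.08,-1,0],[0,0,0]],[[-0.08,-1,0],[0,0,0]],[[-0.08,-1,0],[0,0,0]],[[-0.08,-1,0],[0,0,0]]]}' >/dev/null
python3 -m crank '{"steps":[[[-0.08,-1,0],[0,0,0]],[[-0.08,-1,0],[0,0,0]],[[-0.08,-1,0],[0,0,0]],[[-0.08,-1,0],[0,0,0]],[[-0.08,-1,0],[0,0,0]],[[-0.05,-1,0],[0,0,0]],[[-0.03,-0.25,0],[0,0,0]],[[0,0,0],[0,0,0]],[[0,0,0],[0,0,0]]]}'
sed -i 's#pics/l1#pics/l2#' n.py; python3 n.py; python3 q.py
```

```text
time: 29.13
ee_pos: [0.4885, -0.2679, 0.1746]
eef_rot: [0.956, 0.294, -0.001, -0.0]
ft_force: [-0.7, 1.2, -1.1]
width: 0.0238
grip_force: 59.8
[ 0.48847756 -0.26786525  0.17460175] [-0.72  1.16 -1.05] [-0.028  0.121  0.016] 0.02380288002938904
-0.06 13 [-0.0027  0.0027 -0.0492] [-0.0093 -0.0052 -0.0532] [ 0.0023  0.0077 -0.0475] [69. 72. 72.]
217 223 143 145
-0.046 43 [-0.0014  0.0034 -0.0378] [-0.0103 -0.0051 -0.046 ] [ 0.0054  0.0088 -0.0285] [67. 69. 70.]
217 223 137 143
-0.027 60 [-0.0011  0.0068 -0.0215] [-0.0291 -0.011  -0.0255] [ 0.0171  0.0217 -0.019 ] [69. 72. 73.]
211 228 130 137
-0.018 84 [ 0.0001  0.0049 -0.0093] [-0.0197 -0.0095 -0.0178] [ 0.0097  0.0168 -0.0004] [43. 62. 76.]
213 225 125 134
0.0 315 [0.0027 0.0057 0.0209] [-0.0237 -0.0147  0.    ] [0.0217 0.0269 0.04  ] [30. 40. 48.]
206 227 109 127
pred px 219.19177196642664 146.79422045084158 0.4074069317058634 px/mm
pred px 218.87528175272132 143.03726133520007 0.4090702515192478 px/mm
shank-TCP 47 [-0.00556099 -0.00225238] [ 0.48344254 -0.2692215 ]
ring 14 [0.54570393 0.04202099]
rel [-0.06226139 -0.31124249] 0.3174088364115191 -101.31221451755117
```

View pics/l2.png

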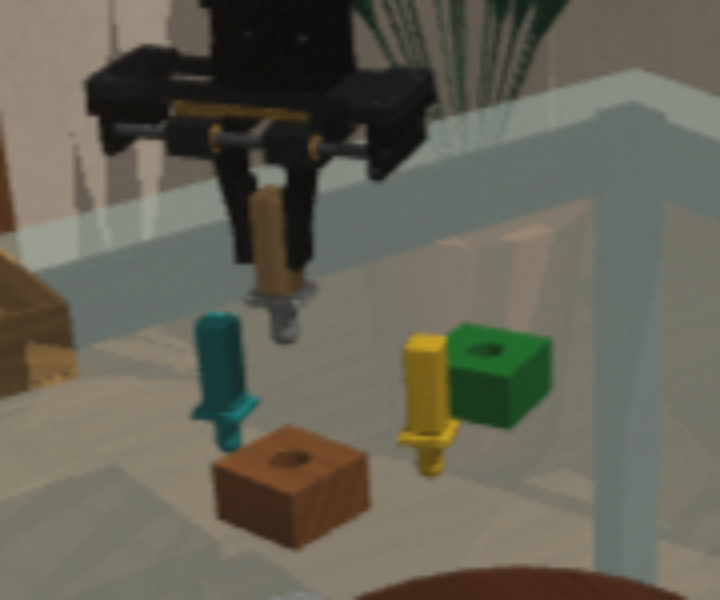

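Tool sits in the grip as before (shank offset unchanged), so return to the original grasp TCP and lower.

```bash
python3 -m crank '{"steps":[[[0.12,0.02,0],[0,0,0]],[[0,0,-0.8],[0,0,0]],[[0,0,-0.8],[0,0,0]],[[0,0,-0.6],[0,0,0]],[[0,0,0],[0,0,0]],[[0,0,0],[0,0,0]]]}' | grep -E "time|ee_pos|ft_force:"
python3 -m crank '{"steps":[[[0,0,-0.3],[0,0,0]],[[0,0,-0.3],[0,0,0]],[[0,0,0],[0,0,0]]]}' | grep -E "time|ee_pos|ft_force:"
python3 -m crank '{"steps":[[[0,0,-0.3],[0,0,0]],[[0,0,0],[0,0,0]]]}' | grep -E "time|ee_pos|ft_force:"
```

```text
time: 29.73
ee_pos: [0.4924, -0.2665, 0.1203]
ft_force: [-0.2, 0.6, 0.2]
time: 29.98
ee_pos: [0.4921, -0.2668, 0.1045]
ft_force: [0.3, -0.5, -1.8]
time: 30.15
ee_pos: [0.492, -0.267, 0.0969]
ft_force: [0.4, -1.0, -1.4]
```

```bash
python3 -m crank '{"steps":[[[-0.02,-0.01,-0.15],[0,0,0]],[[0,0,-0.15],[0,0,0]],[[0,0,0],[0,0,0]]]}' | grep -E "time|ee_pos|ft_force:"
python3 -m crank '{"steps":[[[0,0,-0.2],[0,0,0]],[[0,0,-0.2],[0,0,0]],[[0,0,0],[0,0,0]]]}' | grep -E "time|ee_pos|ft_force:"
```

```text
time: 30.4
ee_pos: [0.4915, -0.2675, 0.0897]
ft_force: [-0.1, -0.4, -1.0]
time: 30.65
ee_pos: [0.4913, -0.2673, 0.0793]
ft_force: [-0.4, 1.6, 0.0]
```

Nose is in the hole without lateral contact. Lower the last 12 mm gently.

```bash
python3 -m crank '{"steps":[[[0,0,-0.2],[0,0,0]],[[0,0,-0.2],[0,0,0]],[[0,0,0],[0,0,0]],[[0,0,0],[0,0,0]]]}' | grep -E "time|ee_pos|ft_force:"
python3 -m crank '{"steps":[[[0,0,-0.04],[0,0,0]],[[0,0,-0.03],[0,0,0]],[[0,0,0],[0,0,0]]]}' | grep -E "time|ee_pos|ft_force:"
```

```text
time: 30.98
ee_pos: [0.4916, -0.2675, 0.0701]
ft_force: [-0.4, 0.4, -0.5]
time: 31.23
ee_pos: [0.4918, -0.2676, 0.0686]
ft_force: [0.1, 0.2, -1.2]
```

```bash
for i in 1 2 3; do python3 -m crank '{"steps":[[[0,0,-0.025],[0,0,0]],[[0,0,0],[0,0,0]]]}' | grep -E "ee_pos|ft_force:"; done
```

```text
ee_pos: [0.4918, -0.2676, 0.068]
ft_force: [0.3, -0.4, -0.6]
ee_pos: [0.4918, -0.2676, 0.0674]
ft_force: [-0.7, 0.2, -0.6]
ee_pos: [0.4918, -0.2676, 0.0667]
ft_force: [0.5, -1.0, -1.9]
```

```bash
for i in 1 2; do python3 -m crank '{"steps":[[[0,0,-0.02],[0,0,0]],[[0,0,0],[0,0,0]]]}' | grep -E "ee_pos|ft_force:"; done
python3 -m crank '{"steps":[[[0,0,0],[0,0,0]],[[0,0,0],[0,0,0]],[[0,0,0],[0,0,0]],[[0,0,0],[0,0,0]],[[0,0,0],[0,0,0]]]}' 50
python3 -m crank '{"steps":[[[0,0,0.3],[0,0,0]],[[0,0,0.6],[0,0,0]],[[0,0,1],[0,0,0]],[[0,0,1],[0,0,0]],[[0,0,1],[0,0,0]],[[0,0,1],[0,0,0]],[[0,0,0.5],[0,0,0]],[[0,0,0],[0,0,0]],[[0,0,0],[0,0,0]]]}'
python3 - <<'E'
from h import *
c=cams.camera("scene");cv2.imwrite("pics/f.png",cv2.resize(c["pixels"][130:290,180:400],None,fx=3.5,fy=3.5,interpolation=cv2.INTER_CUBIC))
P=pts(c);q=P[145:196,195:245].reshape(-1,3);q=q[(q[:,2]>.098)&(q[:,2]<.118)];print(cv2.minAreaRect((q[:,:2]*1000).astype(np.float32)),np.median(q,0))
E
```

```text
ee_pos: [0.4918, -0.2676, 0.0666]
ft_force: [-1.8, 1.1, 4.0]
ee_pos: [0.4918, -0.2676, 0.0666]
ft_force: [-5.2, 3.1, 12.2]
time: 32.48
ee_pos: [0.4918, -0.2676, 0.0657]
eef_rot: [0.956, 0.295, -0.0, 0.0]
ft_force: [0.4, -0.3, 0.7]
width: 0.0466
grip_force: 0.0
time: 33.23
ee_pos: [0.492, -0.2675, 0.201]
eef_rot: [0.956, 0.295, 0.0, 0.0]
ft_force: [-0.4, -0.5, -0.6]
width: 0.0499
grip_force: 0.0
((486.8770446777344, -268.44830322265625), (28.207427978515625, 23.826448440551758), 27.841869354248047) [ 0.49124623 -0.26374995  0.10664349]
```

View pics/f.png

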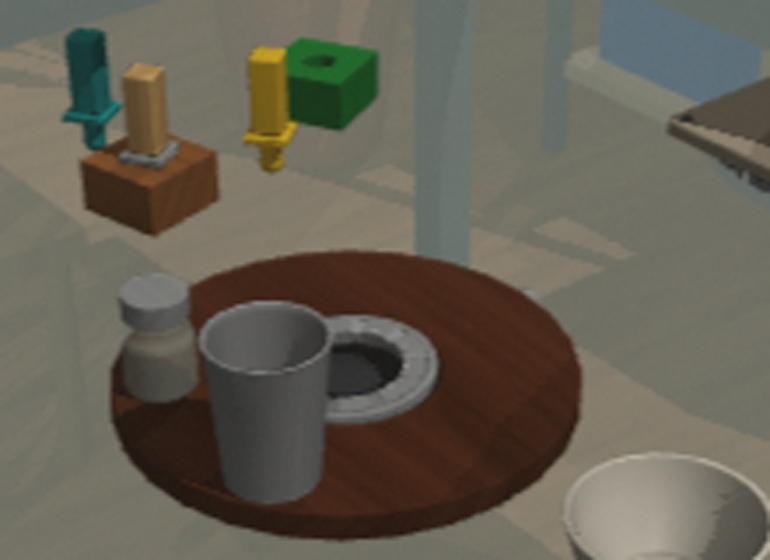

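The tool stands upright at (145,110) in the brown stand, flange seated. The ring at (370,365) looks flush, and the tumbler (270,400) and jar (157,335) haven't moved.

```bash
python3 -c "
from bench import ticket
print(ticket.close_job())"
```

```text
the job is handed in; nothing more can be done
None
```

The job is handed in: I ran the nose once counterclockwise round the ring without lifting (overlapping the first section), and contact heights on the flats fit one plane within 0.2 mm, so all ten sections read as home; the tool is back in its wooden stand and the other tableware was not touched.

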